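# Put the bottle shaker into gear and start it

## Robot

A 7-joint arm with a two-finger parallel gripper is mounted at the origin on the work surface. World frame = base frame: x ahead of the robot, y to its left, z up, the work surface at z = 0. Lengths are in m, angles in rad, forces in N, time in s.
With the tool pointing down it reaches from about 0.4 to 0.925 m from the base axis. Payload 5.6 kg.
Tool frame: the origin (TCP) lies midway between the tips of the shut fingers; the grasp point (between the pads) lies 19 mm behind it; x points along the fingers, y is the direction in which the jaws open and shut, and the axes are right-handed (so a half turn about x gives the same grasp; the last joint's range is limited). The gripper opens to 85 mm and grips with 20 to 120 N. Pads are 22 mm wide; open, the fingers measure 114 mm over their backs; the gripper's body (76 mm by 85 mm) begins 54 mm behind the grasp point. The pads swing forward as they close: fully open they stand 13 mm farther back than shut.
Start: joints at [-1.21, 0.468, -0.012, 1.603, 0.006, 1.071, -0.056], TCP at [0.255, 0.598, 0.231] pointing down, gripper open.
Joint ranges: [-2.53, 2.53], [-0.31, 2.02], [-1.57, 1.55], [0.28, 2.44], [-1.29, 4.43], [0.15, 1.84], [-2.92, 2.92]. Speed limits (rad/s): [2.57, 2.57, 3.14, 3.14, 3.14, 3.14, 3.14].

## Interface

Orientations are given as a unit quaternion [x, y, z, w].
In Python, from cell import arm, optics gives the robot as it stands.
- The arm moves only by the tool servo_tool, never from a script. Its argument "moves" is a list of rows, each an object with "xyz": the shift along the tool's x, y, z in cm, a list of three; "roll": the turn about the tool's x in rad. In form: [{"xyz": [tx, ty, tz], "roll": roll}, ...]. A call has 1 to 20 rows; each row is the pose to reach, as a shift and turn from the pose measured when the call began, along the tool's axes at that moment; what a row does not reach only later rows make up. A row lasts 1/8 s, in which the tool goes at most 62.5 mm and 10.7 degrees, less where a joint would pass 70% of its speed; a pose out of reach is approached as far as the arm can. A call with a gripper value outside its range is refused whole. "jaw" is the closure in counts, from 0 (fully open) to 255 (shut), set as the call begins (left out, the last holds). The fingers move at their own pace and stop on an object; "force" is the grip in N (left out, the last holds). Time passes only in rows, so rows that repeat a pose let the fingers close. It gives the time, the measured TCP pose, the force and the opening at its end, in the units of the state.
- arm.get_obs(): the state, without advancing time (a new reading comes with each control period).
- optics.camera(name): name is "scene" or "top" or "wrist"; returns a dict with "frame" (384x512x3 uint8, blue, green, red), "depth" (384x512 float32, m along the optical axis (not along the pixel's ray), 0 where there is no reading), "camera_matrix" (3x3 intrinsics, pixels), "k1" (the pictures are not rectified: a ray, as slopes to the right and down, at radius r is drawn at 1 + k1 r^2 times it, then the intrinsics apply), "world_from_camera" (4x4, takes a point from camera to world coordinates). Camera axes: x right, y down, z forward; pixel columns grow to the right and rows downward; lengths in m; the calibration is good to about 2 mm. A picture is of the moment at which its call begins.
- arm.finish_job(): hands the job in, once; it reports no verdict.
Trained networks look in the newest picture that a camera, given by its name, has taken for a name from the list of things; names that differ only in an ending like _2 or _b are one class to them, and where a whole thing is asked for, a point or a joint stands for the part that bears it (a point fixed in the world has none). Each returns a list of dicts, best first, with "score" (0 to 1); they miss things now and then, are a little off and sometimes report something else, mostly with a low value. They report only what shows in the picture. A call takes as long as a camera call.
- optics.search_frame(camera, label): "pixel" ([column, row] in pixels, amid what is visible of it).
- optics.regions_of(camera, label): "pixels" (384x512 bool, what is visible of it) and "pixel" ([column, row] in pixels, amid what is visible of it).
- optics.tip_of(camera, label): "pixel" ([column, row] in pixels: a listed point, or the origin of a listed thing).
The state is a dict: "clock": time; "joint_pos": joint angles; "qd": joint speeds; "joint_torque": joint torques, N m; "eef_pos": TCP position; "orientation": TCP orientation; "ft_force": force on the tool from outside, world axes, zero at the start; "moment": the same for the moment, N m; "finger_gap": opening from 0.0 (shut) to 1.0 (fully open).
Only numpy, scipy, OpenCV 4.12 (cv2) and the standard library are available. Lean on these libraries where they do the work, as an engineer would, in place of code of your own. Each camera call takes 0.05 s, during which the arm holds its last target. There are 200 camera calls.

## Task

The bottle shaker is loaded and parked: gently push its gear lever with closed fingers out of park and through the gate until it is fully home in the slot with the blue tab, and only then press the green start button. Push the lever from the outside, without taking the knob or stem between the fingers or forcing it, do not press the red stop button, leave the bottles and everything else on the bench where they are, and finish with the hand clear.

Things in the scene. Friction and masses are not known exactly. Their poses are not given: they have to be found in the camera images.
- shaker: Bottle shaker fixed to the bench: low white machine, at its right end (seen from the robot) a cream gearbox console (200 x 245 mm, top 144 mm above the bench), at its left end a platform with bottles between rails 164 mm high. Origin: on the bench below the middle of the gear gate; +x away from its front, +y to its left (platform), z up; it stands turned about z.
- gate_mid (a point): Middle of the gear gate: an aluminium plate on the console, 152 x 126 mm, top 150 mm above the bench, with 16 mm wide slots. A cross channel runs along shaker y (at x = 0); at each of its ends, y = +36 and -36 mm, one slot goes to the far side (+x) and one to the near side (-x): the four speed slots. A fifth slot, park (white dot), goes from the middle to the near side only.
- lever_knob (a point): Centre of the lever's black ball knob, 32 mm diameter; 225 mm above the bench with the lever upright. Home in a slot it is 40 mm (shaker x) from the cross channel's middle line, 220 mm above the bench. The slots leave it 4 mm play along x in the channel, 2.5 mm along y. About 3 N moves it; it stays where it is left and stops firmly at slot ends and walls. Starts in park.
- lever_stem (a point): Point on the lever's steel stem (11 mm diameter) 45 mm below the knob's centre. The stem rises through the gate from a pivot inside the console, 40 mm above the bench and 185 mm below the knob.
- lever (a joint): Tilt of the lever along the slots, rad: 0 upright (in the cross channel), positive towards the far side (shaker +x); about +0.22 home in a far slot, -0.22 home in a near slot.
- selector (a joint): Sideways position of the lever across the gate, m, along shaker +y: 0 in the middle, +0.036 in the left column, -0.036 in the right column.
- start_top (a point): Top centre of the green start button (28 mm diameter, spring return, 5 mm travel, 4 N at full travel) on the right part of the console; presses straight down.
- start (a joint): Travel of the start button, m: 0 released, 0.005 fully down.
- stop (a joint): Travel of the red stop button, m: same kind of button, 64 mm nearer to the front than the start button.
- sample_a: Capped plastic sample bottle, 56 mm diameter, 115 mm tall, standing loose on the shaker's platform; origin under its base.
- sample_b: A second such bottle on the platform; origin under its base.
- sample_c: A third such bottle on the platform; origin under its base.
- can: White plastic bottle, 90 mm diameter, 170 mm tall, on the bench to the right of the shaker; origin under its base.
- beaker: Glass beaker, 72 mm diameter, 90 mm tall, on the bench to the right; origin under its base.
- vial_rack: Blue rack of eight amber vials, 120 x 75 mm, 75 mm tall, on the bench to the right; origin under its middle.
- marker: White and blue marker pen, about 135 mm long and 16 mm thick, lying on the bench to the right; origin at the bench below its middle.
- mark_blue (a point): Top centre of the blue tab: a flat round disc, 24 mm diameter, 2 mm thick, on the gate plate just beyond the end of one of the four speed slots, in line with it, 58 mm (shaker x) from the middle of the cross channel. Which colour sits at which slot differs from day to day.
- mark_yellow (a point): Top centre of the yellow tab: a flat round disc, 24 mm diameter, 2 mm thick, on the gate plate just beyond the end of one of the four speed slots, in line with it, 58 mm (shaker x) from the middle of the cross channel. Which colour sits at which slot differs from day to day.
- mark_orange (a point): Top centre of the orange tab: a flat round disc, 24 mm diameter, 2 mm thick, on the gate plate just beyond the end of one of the four speed slots, in line with it, 58 mm (shaker x) from the middle of the cross channel. Which colour sits at which slot differs from day to day.
- mark_green (a point): Top centre of the green tab: a flat round disc, 24 mm diameter, 2 mm thick, on the gate plate just beyond the end of one of the four speed slots, in line with it, 58 mm (shaker x) from the middle of the cross channel. Which colour sits at which slot differs from day to day.

How it is judged:
On the way, in this order (a step that is already met when the one before it is completed fails the run):
1. the lever is home in the slot with the blue tab (horizontal distance between lever_knob and mark_blue below 0.023 m), for 0.2 s.
2. the start button is pressed (value of joint start above 0.003 m), for 0.02 s.
At the end, for the whole second after the job is handed in: The lever rests home in the slot with the blue tab (knob centre within 23 mm of the tab's centre seen from above, which is about 5 mm short of the slot's end at most), the start button has been pressed by at least 3 mm and has sprung back, and the stop button is up (horizontal distance between lever_knob and mark_blue below 0.023 m and value of joint each of start, stop below 0.0015 m and velocity of joint lever between -0.05 and 0.05 rad/s and velocity of joint selector between -0.01 and 0.01 m/s); the robot touches nothing.
It fails at once if the start button is pressed while the lever is not home in the slot with the blue tab (value of joint start above 0.002 m and not (horizontal distance between lever_knob and mark_blue below 0.023 m)).
It fails at once if the stop button is pressed (value of joint stop above 0.002 m).
It fails at once if the knob or the stem is taken between the fingers (distance between the grasp point and lever_knob below 0.015 m or distance between the grasp point and lever_stem below 0.015 m).
It fails at once if the lever is pinched or forced (more than 35 N from the fingers) (contact force between the fingers and lever above 35 N).
It fails at once if a bottle or another bystander is moved by more than 15 mm, or tipped (distance of any of sample_a, sample_b, sample_c, can, beaker, vial_rack, marker from where it was at the start of the episode above 0.015 m or angle between any of sample_a, sample_b, sample_c, can, beaker, vial_rack, marker's own z axis and vertical above 0.3 rad).
It also fails if it takes over 54 s, if anything falls off the work surface, if the arm or the gripper's body presses on something with over 40 N, if the wrist force passes 120 N, or if a joint passes its speed limit or range.

## Working session

There is one attempt and no reset: what is moved stays moved. The work goes in short steps, Python scripts to look and compute and a tool call to move; the robot and the scene stay as the last step left them, time stands still between calls to the robot, and variables do not carry over. Pictures are saved under pics/ and viewed, about 8 in all and at most 12, crops included, and the job is handed in when it is done.

Besides the shell and the picture viewer there is one more tool, called after "Request:" by a JSON object that holds its "op" and its "data". servo_tool: Moves the arm, as the interface text tells. Its arguments: {"type":"object","properties":{"moves":{"type":"array","items":{"type":"object","properties":{"xyz":{"type":"array","items":{"type":"number"}},"roll":{"type":"number"}}}},"jaw":{"type":"number"},"force":{"type":"number"}},"required":["moves"]}

```bash
ls; mkdir -p pics; cat > h.py <<'E'
import numpy as np, cv2
from cell import arm, optics
from scipy.spatial.transform import Rotation as R
def ray(c,p):
    K=c["camera_matrix"]; d=np.array([(p[0]-K[0,2])/K[0,0],(p[1]-K[1,2])/K[1,1]])
    u=d.copy()
    for _ in range(20): u=d/(1+c["k1"]*(u@u))
    return np.array([u[0],u[1],1.])
def at_z(c,p,z):
    T=c["world_from_camera"]; v=T[:3,:3]@ray(c,p); o=T[:3,3]
    return o+v*(z-o[2])/v[2]
def at_d(c,p):
    x,y=int(round(p[0])),int(round(p[1])); w=c["depth"][max(y-1,0):y+2,max(x-1,0):x+2]; w=w[w>0]
    if not len(w): return None
    T=c["world_from_camera"]; return T[:3,:3]@(ray(c,p)*np.median(w))+T[:3,3]
E
cat > a.py <<'E'
from h import *
np.set_printoptions(precision=4,suppress=True)
o=arm.get_obs(); print(o["clock"],o["eef_pos"],o["orientation"],o["ft_force"],o["finger_gap"])
Z=dict(gate_mid=.15,lever_knob=.22,lever_stem=.177,start_top=None,stop=None,mark_blue=.152,mark_yellow=.152,mark_orange=.152,mark_green=.152,shaker=0)
for n in ["top","scene"]:
    c=optics.camera(n); cv2.imwrite(f"pics/{n}0.png",c["frame"])
    print(n,c["world_from_camera"][:3,3])
    for l,z in Z.items():
        for r in optics.tip_of(n,l)[:2]:
            print(l,round(r["score"],2),np.round(r["pixel"],1),"atz",at_z(c,r["pixel"],z) if z is not None else "","dep",at_d(c,r["pixel"]))
E
python3 a.py
```

```text
pics
0.0 [0.2553 0.5972 0.2303] [ 0.1412  0.6928 -0.1424  0.6927] [ 0.5232  0.8041 -0.1553] 0.9981946364040708
top [ 0.4203 -0.0667  1.195 ]
gate_mid 0.98 [258.4 176. ] atz [ 0.584  -0.0728  0.15  ] dep [ 0.5847 -0.0728  0.1458]
lever_knob 0.64 [257.5 189.3] atz [ 0.5357 -0.0701  0.22  ] dep [ 0.5338 -0.0701  0.2364]
lever_stem 0.48 [324.7 258.9] atz [ 0.3428 -0.2628  0.177 ] dep [ 0.3304 -0.2942  0.0138]
start_top 0.59 [294.2 160.8] atz  dep [ 0.6273 -0.178   0.1676]Traceback (most recent call last):
  File "a.py", line 9, in <module>
    for r in optics.tip_of(n,l)[:2]:
             ~~~~~~~~~~~~~^^^^^
ValueError: it knows: beaker, can, gate_mid, lever_knob, lever_stem, mark_blue, mark_green, mark_orange, mark_yellow, marker, sample, shaker, start_top, vial_rack
```

```bash
sed -i 's/stop=None,//' a.py; python3 a.py; python3 -c "
import cv2
a=cv2.imread('pics/top0.png');cv2.imwrite('pics/c.png',cv2.resize(a[100:300,150:400],None,fx=3,fy=3,interpolation=2))"
```

```text
0.25 [0.2554 0.5975 0.2309] [ 0.1415  0.6928 -0.1421  0.6927] [0.2828 0.9028 0.0973] 0.9958616174043121
top [ 0.4203 -0.0667  1.195 ]
gate_mid 0.65 [257.7 177.3] atz [ 0.5801 -0.0707  0.15  ] dep [ 0.5808 -0.0707  0.1452]
lever_knob 0.5 [258.7 186.8] atz [ 0.5427 -0.0734  0.22  ] dep [ 0.5404 -0.0733  0.2384]
start_top 0.63 [296.5 163.5] atz  dep [ 0.6194 -0.1848  0.1673]
mark_blue 0.56 [245.4 198.6] atz [ 0.5158 -0.0347  0.152 ] dep [ 0.5159 -0.0347  0.1512]
mark_yellow 0.46 [270.2 157. ] atz [ 0.6415 -0.1078  0.152 ] dep [ 0.6419 -0.1079  0.1503]
mark_orange 0.43 [242.4 160.2] atz [ 0.6312 -0.0246  0.152 ] dep [ 0.6313 -0.0245  0.1515]
mark_green 0.4 [269.3 199.3] atz [ 0.5142 -0.1055  0.152 ] dep [ 0.5143 -0.1055  0.1516]
shaker 0.65 [245.2 161. ] atz [ 0.6592 -0.0281  0.    ] dep [ 0.6288 -0.033   0.1524]
shaker 0.63 [255.1 183.3] atz [ 0.5823 -0.0626  0.    ] dep [ 0.5518 -0.0634  0.2253]
scene [ 1.1248 -0.9653  1.014 ]
gate_mid 0.79 [277.5 197.6] atz [ 0.5784 -0.0658  0.15  ] dep [ 0.5773 -0.0641  0.1484]
gate_mid 0.68 [267.8 186.3] atz [ 0.529  -0.0374  0.15  ] dep [ 0.5531 -0
[... 417 characters left out ...]
  0.0832 0.1404]
start_top 0.46 [270.9 223.1] atz  dep [ 0.6282 -0.1792  0.1676]
mark_blue 0.44 [266.2 181.5] atz [ 0.5147 -0.0233  0.152 ] dep [ 0.5478 -0.0744  0.1987]
mark_yellow 0.6 [287.5 209.7] atz [ 0.6284 -0.0969  0.152 ] dep [ 0.6304 -0.1003  0.1554]
mark_yellow 0.57 [265.7 220.7] atz [ 0.6028 -0.164   0.152 ] dep [ 0.614  -0.1812  0.1704]
mark_orange 0.4 [301.9 195. ] atz [ 0.6306 -0.023   0.152 ] dep [ 0.632  -0.0256  0.1544]
mark_green 0.66 [164.5 294.5] atz [ 0.5439 -0.4883  0.152 ] dep [ 0.4645 -0.4232  0.0343]
mark_green 0.57 [334.4 181.5] atz [0.6791 0.0784 0.152 ] dep [0.6702 0.0991 0.1349]
shaker 0.18 [160.2 252.6] atz [ 0.3291 -0.2957  0.    ] dep [ 0.3357 -0.3013  0.0084]
```

View pics/c.png

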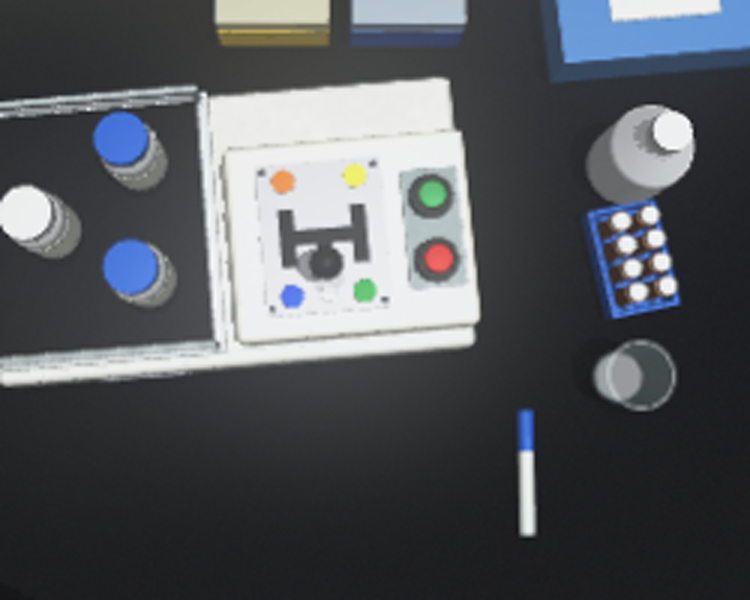

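View pics/scene0.png

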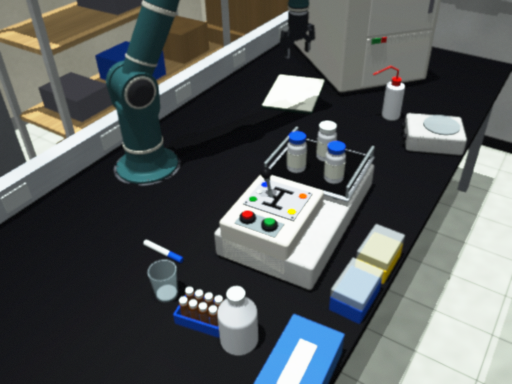

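Blue tab is at the near-left slot (full image pixel ≈247,199); orange is far-left, yellow far-right, green near-right. The start button is at ≈(294,164), the red stop button nearer at ≈(296,186), and the knob sits in park. Next I fit the gate frame from the tab centroids.

```bash
cat > b.py <<'E'
from h import *
np.set_printoptions(precision=4,suppress=True)
c=optics.camera("top"); hsv=cv2.cvtColor(c["frame"],cv2.COLOR_BGR2HSV)
S={"orange":(244.3,160.7,.152),"yellow":(268,158.7,.152),"blue":(247.3,198.7,.152),"green":(271.3,196.7,.152),"start":(294,164.3,.167),"stop":(296,186,.167)}
W={}
for k,(x,y,z) in S.items():
    m=np.zeros((384,512),bool); yy,xx=np.mgrid[:384,:512]
    m=(hsv[...,1]>90)&(np.hypot(xx-x,yy-y)<7)
    w=m*hsv[...,1].astype(float); p=[(w*xx).sum()/w.sum(),(w*yy).sum()/w.sum()]
    W[k]=at_z(c,p,z); print(k,m.sum(),np.round(p,1),W[k],at_d(c,p))
L={"orange":(.058,.036),"yellow":(.058,-.036),"blue":(-.058,.036),"green":(-.058,-.036)}
A=np.array([L[k] for k in L]); B=np.array([W[k][:2] for k in L])
mid=B.mean(0); a=A@[1,1j]; b=(B-mid)@[1,1j]; yaw=np.angle((b*a.conj()).sum())
Rz=np.array([[np.cos(yaw),-np.sin(yaw)],[np.sin(yaw),np.cos(yaw)]])
print("mid",mid,"yaw",yaw,"res",B-mid-A@Rz.T)
np.savez("f.npz",mid=mid,yaw=yaw)
for k in("start","stop"): print(k,(W[k][:2]-mid)@Rz)
for r in optics.tip_of("top","lever_knob")[:1]: print("knob",(at_z(c,r["pixel"],.22)[:2]-mid)@Rz)
E
cat > st.py <<'E'
from h import *
import sys
np.set_printoptions(precision=4,suppress=True)
f=np.load("f.npz"); t=f["yaw"]; Rs=R.from_euler("z",t).as_matrix()
o=arm.get_obs(); M=R.from_quat(o["orientation"]).as_matrix(); p=np.array(o["eef_pos"])
s=Rs.T@(p-np.r_[f["mid"],0]); print("t",o["clock"],"tcp shaker",s*1000,"force sh",Rs.T@o["ft_force"],"gap",o["finger_gap"])
print("tool axes in shaker\n",Rs.T@M)
for a in sys.argv[1:]:
    g=np.array(eval(a))/1000; print(a,"-> shift cm",M.T@(Rs@(g-s))*100)
E
python3 b.py; python3 st.py "(-75,0,330)"
```

```text
orange 43 [243.7 160. ] [ 0.6318 -0.0285  0.152 ] [ 0.6317 -0.0285  0.1527]
yellow 41 [267.6 158. ] [ 0.6385 -0.0999  0.152 ] [ 0.6384 -0.0999  0.1525]
blue 42 [246.9 198.2] [ 0.5171 -0.0391  0.152 ] [ 0.5172 -0.0391  0.1508]
green 40 [271.1 196.2] [ 0.5235 -0.1106  0.152 ] [ 0.5233 -0.1106  0.1533]
start 61 [293.7 164.2] [ 0.6173 -0.1765  0.167 ] [ 0.6171 -0.1764  0.1683]
stop 74 [295.7 185.6] [ 0.5537 -0.1822  0.167 ] [ 0.5535 -0.182   0.1689]
mid [ 0.5777 -0.0695] yaw 0.09229461039678236 res [[-0.0003 -0.0002]
 [-0.0003  0.0001]
 [ 0.0004 -0.0001]
 [ 0.0002  0.0001]]
start [ 0.0296 -0.1102]
stop [-0.0343 -0.11  ]
knob [-0.2518 -0.1671]
t 1.35 tcp shaker [-259.3941  694.0881  231.2769] force sh [-0.1369 -0.306  -0.2477] gap 1.0014041171733485
tool axes in shaker
 [[ 0.      0.4761  0.8794]
 [-0.0001  0.8794 -0.4761]
 [-1.     -0.      0.    ]]
(-75,0,330) -> shift cm [ -9.8683 -52.2604  49.2598]
```

Request:
{"op": "servo_tool", "data": {"moves": [{"xyz": [-6, 0, 0], "roll": 0}, {"xyz": [-10, 0, 0], "roll": -0.1}, {"xyz": [-10, -4.4, 4.1], "roll": -0.25}, {"xyz": [-10, -8.8, 8.2], "roll": -0.4}, {"xyz": [-10, -13.2, 12.3], "roll": -0.496}, {"xyz": [-10, -17.5, 16.4], "roll": -0.496}, {"xyz": [-10, -22, 20.6], "roll": -0.496}, {"xyz": [-10, -26.5, 24.7], "roll": -0.496}, {"xyz": [-10, -31, 29], "roll": -0.496}, {"xyz": [-10, -35.2, 33], "roll": -0.496}, {"xyz": [-10, -39.6, 37.1], "roll": -0.496}, {"xyz": [-10, -44, 41.2], "roll": -0.496}, {"xyz": [-10, -48.3, 45.3], "roll": -0.496}, {"xyz": [-10, -52, 48.8], "roll": -0.496}, {"xyz": [-10, -52, 48.8], "roll": -0.496}, {"xyz": [-10, -52, 48.8], "roll": -0.496}, {"xyz": [-10, -52, 48.8], "roll": -0.496}], "jaw": 255, "force": 20}}

```text
clock: 3.48
eef_pos: [0.4997, -0.0707, 0.3313]
orientation: [-0.033, 0.706, 0.034, 0.706]
ft_force: [0.8, 1.3, 0.3]
finger_gap: -0.003
```

```bash
cat > w.py <<'E'
from h import *
import sys
c=optics.camera(sys.argv[1]); f=np.load("f.npz"); t=f["yaw"]; Rs=R.from_euler("z",t).as_matrix()
cv2.imwrite(f"pics/{sys.argv[2]}.png",c["frame"])
for l,z in dict(gate_mid=.15,mark_blue=.152,mark_orange=.152,mark_green=.152,mark_yellow=.152,lever_knob=.222,start_top=.168).items():
    for r in optics.tip_of(sys.argv[1],l)[:1]: print(l,round(r["score"],2),np.round(r["pixel"]),np.round((Rs.T@(at_z(c,r["pixel"],z)-np.r_[f["mid"],0]))*1000,1))
E
python3 w.py wrist w1; python3 st.py "(-80,0,330)" "(-80,0,197)"
```

```text
mark_blue 0.72 [289. 192.] [-55.6  39.3 152. ]
mark_green 0.57 [214. 188.] [-58.8 -33.7 152. ]
mark_yellow 0.51 [ 9. 78.] [-158.2 -210.1  152. ]
lever_knob 0.74 [254. 245.] [-31.3   5.8 222. ]
start_top 0.57 [138. 280.] [  31.5 -109.4  168. ]
t 3.875 tcp shaker [-77.7705   4.6948 331.3669] force sh [1.204  0.1354 0.2976] gap -0.004150476532889925
tool axes in shaker
 [[ 0.0002 -0.0003  1.    ]
 [ 0.      1.      0.0003]
 [-1.      0.      0.0002]]
(-80,0,330) -> shift cm [ 0.1366 -0.4694 -0.2231]
(-80,0,197) -> shift cm [13.4366 -0.47   -0.2257]
```

View pics/w1.png

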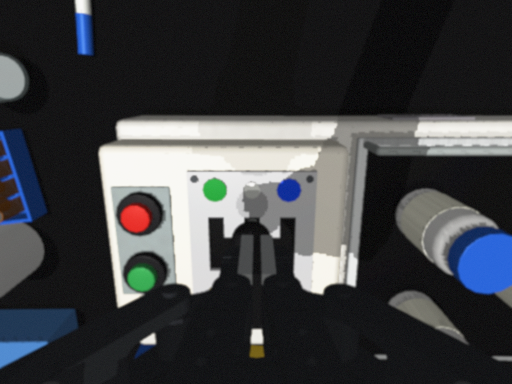

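The wrist view confirms the layout: blue tab at (289,192), green at (214,188), red button at (135,219), green button at (141,279). The lever frame agrees within 3 mm. Next: descend on the near side of the knob.

Request:
{"op": "servo_tool", "data": {"moves": [{"xyz": [4, -0.3, -0.3], "roll": 0}, {"xyz": [8, -0.3, -0.3], "roll": 0}, {"xyz": [12, -0.3, -0.3], "roll": 0}, {"xyz": [13.5, -0.3, -0.3], "roll": 0}, {"xyz": [13.5, -0.3, -0.3], "roll": 0}, {"xyz": [13.5, -0.3, 0.5], "roll": 0}, {"xyz": [13.5, -0.3, 1.0], "roll": 0}, {"xyz": [13.5, -0.3, 1.4], "roll": 0}, {"xyz": [13.5, -0.3, 1.8], "roll": 0}, {"xyz": [13.5, -0.3, 2.2], "roll": 0}, {"xyz": [13.5, -0.3, 2.6], "roll": 0}, {"xyz": [13.5, -0.3, 3.0], "roll": 0}, {"xyz": [13.5, -0.3, 3.4], "roll": 0}, {"xyz": [13.5, -0.3, 3.8], "roll": 0}, {"xyz": [13.5, -0.3, 4.2], "roll": 0}, {"xyz": [13.5, -0.3, 4.5], "roll": 0}, {"xyz": [13.5, -0.3, 4.5], "roll": 0}]}}

```text
clock: 6.0
eef_pos: [0.5453, -0.0708, 0.1963]
orientation: [-0.033, 0.706, 0.033, 0.707]
ft_force: [-3.5, -0.9, 1.8]
finger_gap: -0.0
```

```bash
python3 w.py top t1; python3 w.py scene s1 | grep knob; python3 st.py "(-27,2,197)"; python3 -c "
import cv2,numpy as np
a=cv2.imread('pics/t1.png')[140:220,210:310];b=cv2.imread('pics/s1.png')[140:260,210:360]
cv2.imwrite('pics/d.png',np.hstack([cv2.resize(a,(400,320),interpolation=2),cv2.resize(b,(400,320),interpolation=2)]))"
```

```text
mark_orange 0.64 [325. 261.] [-261.4 -176.4  152. ]
lever_knob 0.65 [359. 189.] [ -64.7 -277.4  222. ]
start_top 0.58 [297. 161.] [  37.8 -119.8  168. ]
lever_knob 0.63 [278. 177.] [  3.5   3.2 222. ]
t 6.8 tcp shaker [-32.7205   1.7452 196.3504] force sh [-1.6481 -0.2626  0.299 ] gap -0.004950321994404649
tool axes in shaker
 [[ 0.0002 -0.0003  1.    ]
 [ 0.      1.      0.0003]
 [-1.      0.      0.0002]]
(-27,2,197) -> shift cm [-0.0648  0.0253  0.5721]
```

View pics/d.png

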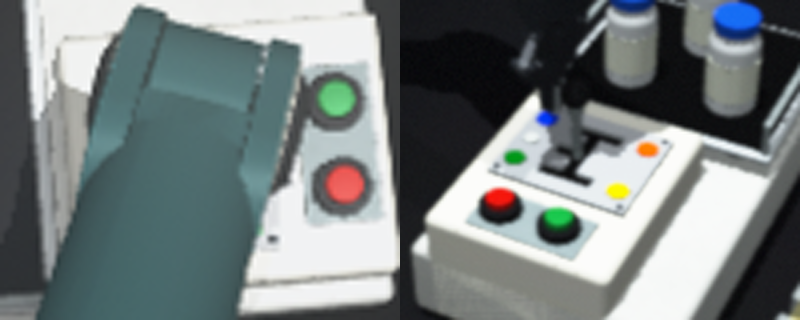

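The scene crop shows the closed fingers behind the lever, which is moving out of park; the top view is blocked by the arm. I continue in small steps, watching the force.

Request:
{"op": "servo_tool", "data": {"moves": [{"xyz": [0, 0, 0.2], "roll": 0}, {"xyz": [0, 0, 0.4], "roll": 0}, {"xyz": [0, 0, 0.6], "roll": 0}, {"xyz": [0, 0, 0.6], "roll": 0}]}}

```text
clock: 7.3
eef_pos: [0.5511, -0.0703, 0.1963]
orientation: [-0.033, 0.706, 0.033, 0.706]
ft_force: [-3.3, 0.7, 3.0]
finger_gap: -0.0
```

Request:
{"op": "servo_tool", "data": {"moves": [{"xyz": [0, 0, 0.1], "roll": 0}, {"xyz": [0, 0, 0.2], "roll": 0}, {"xyz": [0, 0, 0.2], "roll": 0}]}}

```text
clock: 7.68
eef_pos: [0.5532, -0.0701, 0.1963]
orientation: [-0.033, 0.706, 0.033, 0.706]
ft_force: [-2.8, 0.8, 2.1]
finger_gap: 0.0
```

```bash
python3 w.py scene s2 | grep knob; python3 st.py
```

```text
lever_knob 0.78 [281. 175.] [  6.6  14.6 222. ]
t 8.075 tcp shaker [-24.5479   1.7315 196.3452] force sh [-2.357   0.4553  1.4985] gap -0.001837528689566125
tool axes in shaker
 [[ 0.0004 -0.0003  1.    ]
 [-0.0001  1.      0.0003]
 [-1.     -0.0001  0.0004]]
```

Request:
{"op": "servo_tool", "data": {"moves": [{"xyz": [0, 0, 0.1], "roll": 0}, {"xyz": [0, 0, 0.15], "roll": 0}, {"xyz": [0, 0, 0.15], "roll": 0}]}}

```text
clock: 8.45
eef_pos: [0.5546, -0.0699, 0.1963]
orientation: [-0.033, 0.706, 0.033, 0.706]
ft_force: [-3.0, 0.2, 2.5]
finger_gap: 0.004
```

Request:
{"op": "servo_tool", "data": {"moves": [{"xyz": [0, 0, -1.0], "roll": 0}, {"xyz": [0, 0, -2.5], "roll": 0}, {"xyz": [-4, 0, -2.5], "roll": 0}, {"xyz": [-7, -2, -2.5], "roll": 0}, {"xyz": [-7, -5.2, -2.5], "roll": 0}, {"xyz": [-7, -5.2, -2.5], "roll": 0}]}}

```text
clock: 9.2
eef_pos: [0.5337, -0.1268, 0.2669]
orientation: [-0.031, 0.706, 0.031, 0.707]
ft_force: [0.3, 0.3, 0.1]
finger_gap: -0.002
```

```bash
python3 w.py wrist w2|grep -E "mark|knob";python3 w.py scene s3|grep knob; python3 st.py "(0,-50,267)"
```

```text
mark_blue 0.88 [376. 178.] [-55.7  39.6 152. ]
mark_green 0.87 [280. 172.] [-60.7 -34.  152. ]
lever_knob 0.57 [203. 315.] [  69.6 -463.9  222. ]
t 10.0 tcp shaker [-48.0004 -50.2942 266.309 ] force sh [-0.3105  0.2947  0.1948] gap 0.0013437932020053047
tool axes in shaker
 [[ 0.0004 -0.0003  1.    ]
 [-0.0001  1.      0.0003]
 [-1.     -0.0001  0.0004]]
(0,-50,267) -> shift cm [-0.0674  0.0281  4.8001]
```

View pics/w2.png

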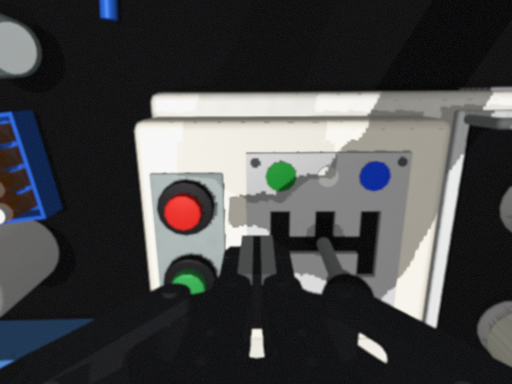

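The wrist view shows the stem base in the cross channel at ≈(322,243) with the park slot empty above it. Now I move to its right side and push left.

Request:
{"op": "servo_tool", "data": {"moves": [{"xyz": [0, 0, 2.5], "roll": 0}, {"xyz": [0, 0, 5], "roll": 0}, {"xyz": [0, 0, 5], "roll": 0}, {"xyz": [4, 0, 5], "roll": 0}, {"xyz": [7, 0, 5], "roll": 0}, {"xyz": [7, 0, 5], "roll": 0}, {"xyz": [7, 1, 5], "roll": 0}, {"xyz": [7, 1.5, 5], "roll": 0}, {"xyz": [7, 1.9, 5], "roll": 0}, {"xyz": [7, 2.3, 5], "roll": 0}, {"xyz": [7, 2.7, 5], "roll": 0}, {"xyz": [7, 3.1, 5], "roll": 0}, {"xyz": [7, 3.1, 5], "roll": 0}]}}

```text
clock: 11.62
eef_pos: [0.5819, -0.0884, 0.1968]
orientation: [-0.033, 0.706, 0.033, 0.707]
ft_force: [-0.3, -3.0, 4.0]
finger_gap: 0.002
```

Request:
{"op": "servo_tool", "data": {"moves": [{"xyz": [0, 0.3, 0], "roll": 0}, {"xyz": [0, 0.6, 0], "roll": 0}, {"xyz": [0, 0.9, 0], "roll": 0}, {"xyz": [0, 1.2, 0], "roll": 0}, {"xyz": [0, 1.2, 0], "roll": 0}]}}

```text
clock: 12.25
eef_pos: [0.5808, -0.0759, 0.1968]
orientation: [-0.033, 0.706, 0.033, 0.707]
ft_force: [0.9, -2.0, 4.0]
finger_gap: 0.001
```

```bash
python3 st.py "(1,5.5,197)"
```

```text
t 12.25 tcp shaker [  2.4574  -6.6485 196.832 ] force sh [ 0.7376 -2.0883  4.0095] gap 0.0009239437926054945
tool axes in shaker
 [[ 0.0013 -0.0011  1.    ]
 [ 0.0002  1.      0.0011]
 [-1.      0.0002  0.0013]]
(1,5.5,197) -> shift cm [-0.0167  1.215  -0.1444]
```

Request:
{"op": "servo_tool", "data": {"moves": [{"xyz": [0, 0.3, 0], "roll": 0}, {"xyz": [0, 0.6, 0], "roll": 0}, {"xyz": [0, 0.9, 0], "roll": 0}, {"xyz": [0, 1.1, 0], "roll": 0}, {"xyz": [0, 1.2, 0], "roll": 0}, {"xyz": [0, 1.2, 0], "roll": 0}]}}

```text
clock: 13.0
eef_pos: [0.5796, -0.0638, 0.1968]
orientation: [-0.033, 0.706, 0.033, 0.707]
ft_force: [0.5, -2.2, 3.7]
finger_gap: -0.005
```

Request:
{"op": "servo_tool", "data": {"moves": [{"xyz": [0, 0.1, 0], "roll": 0}, {"xyz": [0, 0.15, 0], "roll": 0}, {"xyz": [0, 0.15, 0], "roll": 0}]}}

```text
clock: 13.38
eef_pos: [0.5795, -0.0623, 0.1968]
orientation: [-0.033, 0.706, 0.033, 0.707]
ft_force: [0.7, -2.3, 4.4]
finger_gap: -0.002
```

Request:
{"op": "servo_tool", "data": {"moves": [{"xyz": [0, 0.1, 0], "roll": 0}, {"xyz": [0, 0.15, 0], "roll": 0}, {"xyz": [0, 0.15, 0], "roll": 0}]}}

```text
clock: 13.75
eef_pos: [0.5794, -0.0607, 0.1968]
orientation: [-0.033, 0.706, 0.033, 0.707]
ft_force: [-0.6, -2.0, 4.5]
finger_gap: -0.0
```

```bash
python3 w.py scene s4|grep knob; python3 st.py
```

```text
lever_knob 0.64 [287. 167.] [  3.7  54.1 222. ]
t 14.15 tcp shaker [  2.4376   8.5564 196.8266] force sh [-0.0185 -2.6163  4.1013] gap 0.002996089774516807
tool axes in shaker
 [[ 0.0012 -0.0013  1.    ]
 [ 0.0004  1.      0.0013]
 [-1.      0.0004  0.0012]]
```

Request:
{"op": "servo_tool", "data": {"moves": [{"xyz": [0, -1, 0], "roll": 0}, {"xyz": [0, -2.5, 0], "roll": 0}, {"xyz": [-4, -2.5, 0], "roll": 0}, {"xyz": [-7, -2.5, -2], "roll": 0}, {"xyz": [-7, -2.5, -6], "roll": 0}, {"xyz": [-7, -2.5, -6], "roll": 0}]}}

```text
clock: 14.9
eef_pos: [0.5195, -0.0926, 0.2667]
orientation: [-0.032, 0.706, 0.033, 0.706]
ft_force: [0.6, 0.4, 0.1]
finger_gap: -0.001
```

```bash
python3 w.py wrist w3|grep -E "mark|knob";python3 w.py scene s5|grep knob; python3 st.py "(45,36,267)"
```

```text
mark_blue 0.76 [327. 194.] [-54.   38.6 152. ]
mark_green 0.69 [234. 190.] [-57.3 -34.1 152. ]
lever_knob 0.54 [284. 166.] [ -3.7  55.6 222. ]
t 15.7 tcp shaker [-57.6034 -16.5125 266.74  ] force sh [-0.5405  0.1695  0.471 ] gap 0.0005648772047309065
tool axes in shaker
 [[ 0.0012 -0.0013  1.    ]
 [ 0.0004  1.      0.0013]
 [-1.      0.0004  0.0012]]
(45,36,267) -> shift cm [-0.0113  5.2378 10.2672]
```

View pics/w3.png

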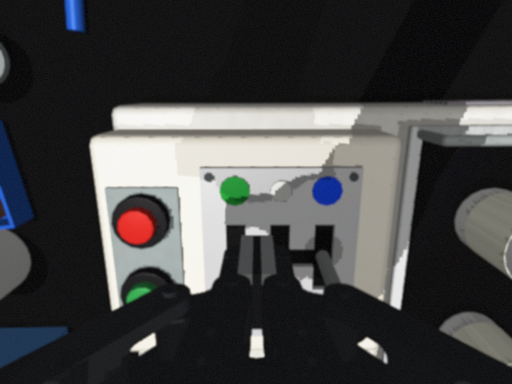

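The stem is now in the left column at ≈(323,258), in line with the blue tab at (327,190). Next: the far side of the knob, then push it nearer.

Request:
{"op": "servo_tool", "data": {"moves": [{"xyz": [-1, 2.5, 5], "roll": 0}, {"xyz": [-1, 5.2, 10], "roll": 0}, {"xyz": [-1, 5.2, 10.8], "roll": 0}, {"xyz": [-1, 5.2, 10.8], "roll": 0}, {"xyz": [4, 5.2, 10.8], "roll": 0}, {"xyz": [7, 5.2, 10.8], "roll": 0}, {"xyz": [7, 5.2, 10.8], "roll": 0}, {"xyz": [7, 5.2, 10], "roll": 0}, {"xyz": [7, 5.2, 9.2], "roll": 0}, {"xyz": [7, 5.2, 8.8], "roll": 0}, {"xyz": [7, 5.2, 8.4], "roll": 0}, {"xyz": [7, 5.2, 8.0], "roll": 0}, {"xyz": [7, 5.2, 7.6], "roll": 0}, {"xyz": [7, 5.2, 7.2], "roll": 0}, {"xyz": [7, 5.2, 6.8], "roll": 0}, {"xyz": [7, 5.2, 6.8], "roll": 0}]}}

```text
clock: 17.7
eef_pos: [0.5843, -0.0331, 0.1967]
orientation: [-0.033, 0.706, 0.033, 0.706]
ft_force: [1.9, -0.2, 1.2]
finger_gap: -0.005
```

```bash
python3 st.py "(-13,36,197)"
```

```text
t 17.7 tcp shaker [  9.9046  35.6899 196.681 ] force sh [ 1.9261 -0.3324  1.2247] gap -0.004882054437971736
tool axes in shaker
 [[ 0.0004 -0.0013  1.    ]
 [ 0.0007  1.      0.0013]
 [-1.      0.0007  0.0004]]
(-13,36,197) -> shift cm [-0.0329  0.034  -2.2904]
```

Moving freely into the slot at about 2 N.

Request:
{"op": "servo_tool", "data": {"moves": [{"xyz": [0, 0, -0.4], "roll": 0}, {"xyz": [0, 0, -0.8], "roll": 0}, {"xyz": [0, 0, -1.2], "roll": 0}, {"xyz": [0, 0, -1.6], "roll": 0}, {"xyz": [0, 0, -1.9], "roll": 0}, {"xyz": [0, 0, -1.9], "roll": 0}]}}

```text
clock: 18.45
eef_pos: [0.5649, -0.0349, 0.1965]
orientation: [-0.033, 0.706, 0.033, 0.706]
ft_force: [2.1, 0.0, -1.5]
finger_gap: 0.002
```

Request:
{"op": "servo_tool", "data": {"moves": [{"xyz": [0, 0, -0.15], "roll": 0}, {"xyz": [0, 0, -0.3], "roll": 0}, {"xyz": [0, 0, -0.3], "roll": 0}]}}

```text
clock: 18.82
eef_pos: [0.5623, -0.0352, 0.1966]
orientation: [-0.033, 0.706, 0.033, 0.707]
ft_force: [4.8, 0.6, -3.7]
finger_gap: 0.003
```

Request:
{"op": "servo_tool", "data": {"moves": [{"xyz": [0, 0, -0.1], "roll": 0}, {"xyz": [0, 0, -0.2], "roll": 0}, {"xyz": [0, 0, -0.2], "roll": 0}]}}

```text
clock: 19.2
eef_pos: [0.5617, -0.0353, 0.1967]
orientation: [-0.033, 0.705, 0.033, 0.708]
ft_force: [7.9, -0.2, -6.2]
finger_gap: 0.0
```

Firm stop: force rose to 8 N with the hand at x ≈ -13 mm, which matches a knob at -40 mm. I back off and check.

Request:
{"op": "servo_tool", "data": {"moves": [{"xyz": [0, 0, 1], "roll": 0}, {"xyz": [0, 0, 2.5], "roll": 0}, {"xyz": [-4, 0, 2.5], "roll": 0}, {"xyz": [-8, -3, 2.5], "roll": 0}, {"xyz": [-8, -8, 1], "roll": 0}, {"xyz": [-8, -12, -1.5], "roll": 0}, {"xyz": [-8, -12, -1.5], "roll": 0}]}}

```text
clock: 20.08
eef_pos: [0.5561, -0.161, 0.2772]
orientation: [-0.031, 0.705, 0.03, 0.708]
ft_force: [0.6, 0.4, 0.7]
finger_gap: 0.004
```

```bash
python3 w.py wrist w4;python3 w.py top t4|grep -E "knob|blue|start"; python3 st.py "(29.6,-110,200)"
```

```text
gate_mid 0.76 [365. 221.] [  3.3   2.2 150. ]
mark_blue 0.85 [419. 150.] [-55.6  38.6 152. ]
mark_orange 0.63 [404. 278.] [ 56.2  38.9 152. ]
mark_green 0.75 [326. 150.] [-56.7 -33.5 152. ]
mark_yellow 0.63 [318. 282.] [ 59.3 -35.1 152. ]
lever_knob 0.75 [471. 198.] [-38.9  39.8 222. ]
start_top 0.66 [234. 260.] [  30.2 -106.3  168. ]
mark_blue 0.62 [246. 198.] [-58.3  38.  152. ]
lever_knob 0.65 [247. 190.] [-43.   31.7 222. ]
start_top 0.5 [244. 201.] [-66.9  43.8 168. ]
t 20.875 tcp shaker [-27.8872 -84.4126 276.6576] force sh [ 0.9252  0.6613 -0.3211] gap -0.002025419206230587
tool axes in shaker
 [[ 0.004  -0.0014  1.    ]
 [-0.0001  1.      0.0014]
 [-1.     -0.0001  0.004 ]]
(29.6,-110,200) -> shift cm [ 7.689  -2.5662  5.7143]
```

View pics/w4.png

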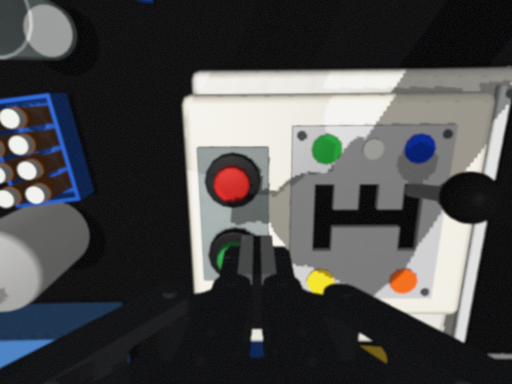

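The wrist view shows the lever home in the blue slot, with the stem at the slot end ≈(410,190). The measured knob is at x ≈ -39 to -43 mm, about 18 mm from the tab. Red is at (231,184) and the start button is under the fingertips at ≈(230,258). Next: press start.

Request:
{"op": "servo_tool", "data": {"moves": [{"xyz": [0, -1.3, 3], "roll": 0}, {"xyz": [0, -2.5, 5.8], "roll": 0}, {"xyz": [0, -2.5, 5.8], "roll": 0}, {"xyz": [4, -2.5, 5.8], "roll": 0}, {"xyz": [8, -2.5, 5.8], "roll": 0}, {"xyz": [9.8, -2.5, 5.8], "roll": 0}, {"xyz": [9.8, -2.5, 5.8], "roll": 0}]}}

```text
clock: 21.75
eef_pos: [0.6174, -0.1754, 0.1782]
orientation: [-0.033, 0.706, 0.033, 0.707]
ft_force: [0.0, -0.1, 0.0]
finger_gap: 0.004
```

Request:
{"op": "servo_tool", "data": {"moves": [{"xyz": [0.3, 0, 0], "roll": 0}, {"xyz": [0.6, 0, 0], "roll": 0}, {"xyz": [0.9, 0, 0], "roll": 0}, {"xyz": [1.1, 0, 0], "roll": 0}, {"xyz": [1.3, 0, 0], "roll": 0}, {"xyz": [1.3, 0, 0], "roll": 0}]}}

```text
clock: 22.5
eef_pos: [0.6176, -0.1754, 0.1654]
orientation: [-0.033, 0.706, 0.033, 0.707]
ft_force: [-0.4, -0.5, 2.8]
finger_gap: -0.0
```

```bash
python3 st.py "(30,-109,163)"
```

```text
t 22.5 tcp shaker [  29.9805 -109.0679  165.3908] force sh [-0.4045 -0.4672  2.8037] gap -0.000131595836720949
tool axes in shaker
 [[ 0.0022 -0.0014  1.    ]
 [ 0.0004  1.      0.0014]
 [-1.      0.0004  0.0022]]
(30,-109,163) -> shift cm [0.2391 0.0067 0.0014]
```

Request:
{"op": "servo_tool", "data": {"moves": [{"xyz": [0.1, 0, 0], "roll": 0}, {"xyz": [0.2, 0, 0], "roll": 0}, {"xyz": [0.25, 0, 0], "roll": 0}, {"xyz": [0.25, 0, 0], "roll": 0}]}}

```text
clock: 23.0
eef_pos: [0.6176, -0.1753, 0.1631]
orientation: [-0.033, 0.706, 0.033, 0.707]
ft_force: [-2.4, 1.0, 4.8]
finger_gap: -0.001
```

Request:
{"op": "servo_tool", "data": {"moves": [{"xyz": [0.1, 0, 0], "roll": 0}, {"xyz": [0.15, 0, 0], "roll": 0}, {"xyz": [0.15, 0, 0], "roll": 0}]}}

```text
clock: 23.38
eef_pos: [0.6177, -0.1754, 0.163]
orientation: [-0.033, 0.705, 0.034, 0.707]
ft_force: [-5.1, 1.4, 13.2]
finger_gap: 0.0
```

Request:
{"op": "servo_tool", "data": {"moves": [{"xyz": [-1, 0, 0], "roll": 0}, {"xyz": [-5, 0, 0], "roll": 0}, {"xyz": [-11, 0, 0], "roll": 0}, {"xyz": [-15, -2, -4], "roll": 0}, {"xyz": [-16, -4, -9], "roll": 0}, {"xyz": [-16, -6, -14], "roll": 0}, {"xyz": [-16, -6, -14], "roll": 0}, {"xyz": [-16, -6, -14], "roll": 0}]}}

```text
clock: 24.38
eef_pos: [0.4839, -0.2481, 0.3227]
orientation: [-0.033, 0.705, 0.034, 0.708]
ft_force: [0.4, -0.2, -0.9]
finger_gap: 0.001
```

```bash
python3 w.py top t5|grep -E "knob|blue|start";python3 w.py scene s6|grep -E "knob|blue"; python3 st.py; python3 -c "
import cv2,numpy as np
a=cv2.imread('pics/t5.png')[130:250,180:360];b=cv2.imread('pics/s6.png')[140:260,190:370]
cv2.imwrite('pics/e.png',np.hstack([cv2.resize(x,(400,267),interpolation=2) for x in(a,b)]))"
```

```text
mark_blue 0.61 [246. 203.] [-71.3  39.4 152. ]
lever_knob 0.72 [360. 156.] [  25.7 -291.7  222. ]
start_top 0.43 [197. 193.] [-31.1 180.5 168. ]
mark_blue 0.57 [265. 183.] [-58.6  43.5 152. ]
lever_knob 0.77 [272. 164.] [-37.6  48.7 222. ]
t 25.175 tcp shaker [-110.3421 -169.4753  322.594 ] force sh [ 0.3273 -0.512  -0.2413] gap -0.0007885337447270926
tool axes in shaker
 [[ 0.0029 -0.0013  1.    ]
 [ 0.0011  1.      0.0013]
 [-1.      0.0011  0.0029]]
```

View pics/e.png

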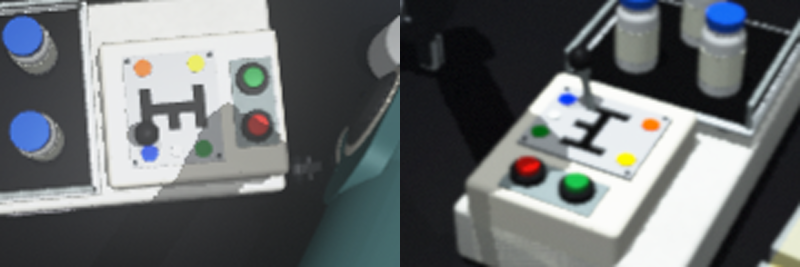

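The crops show the lever home in the blue slot (knob at top pixel ≈(246,190)), both buttons up and the hand clear.

```bash
python3 -c "
from cell import arm
print(arm.finish_job())"
```

```text
the job is handed in; nothing more can be done
None
```

I pushed the lever with closed fingers out of park, left along the cross channel and nearer into the blue-tab slot. Then I pressed the green start button, withdrew the hand and handed the job in at about 25 s. `finish_job` gives no verdict.

- **Lever:** pushing took about 2–5 N until the firm stop, where the force rose to about 8–10 N. At the check before pressing start, the knob measured about 39–43 mm from the channel line, roughly 16–19 mm from the tab (limit 23 mm). In the last pictures it had not moved by eye.
- **Start button:** it bottomed out after about 5 mm of travel, at about 13 N. Both buttons look up in the last picture. Red was not touched.
- **End state:** the hand is clear at 0.32 m height with no contact force beyond sensor noise. The two platform bottles in the last view look undisturbed. The third bottle and the items on the right were not measured at the end, and nothing was touched near them.
- **Disagreements:** some network readings from the top and scene cameras were wrong when the arm blocked the view or the label was confused. In the last pictures the networks misplaced the knob (top view), the blue tab and the start button. I judged the final state by eye instead.

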